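Reverse the strainer cartridge and bolt it in

TASK

The strainer cartridge has been put into its housing the wrong way round, so the bolt cannot close. Lift the cartridge out, turn it end for end so that its low ledge is at the bolt's end, and put it back fully home in the pocket; then push the bolt fully in over the ledge. Leave the gasket, jar and cup where they are.

Things in the scene. Friction and masses are not known exactly. Their poses are not given: they have to be found in the camera images.
- housing: Fixed aluminium strainer housing on a 190 x 75 mm base plate. Origin on the table under the pocket's centre; +x runs along the pocket to the bolt's end, z up. Walls 140 (x) x 45 (y) mm outside, rim 54 mm above the table; 6 mm bevel round the mouth. The bolt's guide reaches x = 118 mm, 44 mm high. A flanged pipe stub stands out of each long side to y = +-60 mm, 50 mm high.
- pocket (a point): Centre of the pocket's floor, 10 mm above the table; axes as the housing. The open-topped pocket is 124 mm (x) by 29 mm (y) and 44 mm deep.
- cart_center (a point): Loose steel strainer cartridge, about 0.3 kg; point at the centre of its 120 x 26 x 44 mm body. +x points to its low-ledge end (last 26 mm only 30 mm high), z up. A grip tab 36 (x) x 14 (y) mm stands on top at the middle, from 22 to 56 mm above this point. At the start it is in the pocket with +x opposite to the housing's. Home: tall top flush with the rim, this point 32 mm above the table.
- cart_ledge (a point): Middle of the ledge's top on the cartridge, 47 mm along +x from cart_center and 8 mm above it.
- bolt_knob (a point): Centre of the upright square knob (12 x 12 mm, 36 mm high, from 52 to 88 mm above the table) on the 16 mm wide sliding bolt. Axes as the housing. It is 113 mm along the housing's +x from the pocket's centre at joint value 0, and comes nearer as the bolt closes.
- bolt (a joint): Travel of the bolt in m along the housing's -x: 0 open, 0.028 fully closed at its stop. About 1.5 N of friction; it stays where it is left. Its tip is 68 mm from the pocket's centre at 0, 40 mm when closed, and passes 2 mm above the ledge of a cartridge that is home. The tall end of a cartridge put in the wrong way round stops it.
- gasket: Loose black rubber ring lying beside the housing, 52 mm across, 6 mm high; origin at the centre of its underside.
- jar: Loose glass jar with a steel cap, 70 mm across, 100 mm high; origin at the centre of its underside.
- cup: Loose steel cup with a handle, 80 mm across, 85 mm high; origin at the centre of its underside.
Mind the look-alikes: they are no part of the job. There is more than one size of the part that bears cart_center; the job needs the middle-sized.

How it is judged:
By the outcome, as a careful person would: the job done as asked, in the order asked, and still so for the second after the job is handed in, with the robot touching nothing.
It also fails if it takes over 61 s, if anything falls off the work surface, if the arm or the gripper's body presses on something with over 40 N, if the wrist force passes 120 N, or if a joint passes its speed limit or range.

ROBOT

A 6-joint arm with a two-finger parallel gripper is mounted at the origin on the work surface. World frame = base frame: x ahead of the robot, y to its left, z up, the work surface at z = 0. Lengths are in m, angles in rad, forces in N, time in s.
With the tool pointing down it reaches from about 0.325 to 0.75 m from the base axis. Payload 7.6 kg.
Tool frame: the origin (TCP) lies on the mounting face of the last link; the fingertips stand 173 mm ahead of it and the grasp point (between the pads) lies 155 mm ahead of it; z points along the fingers, y is the direction in which the jaws open and shut (so a half turn about z gives the same grasp; the last joint's range is limited). The gripper opens to 85 mm and grips with 20 to 120 N. Pads are 22 mm wide; open, the fingers measure 114 mm over their backs; the gripper's body (76 mm by 85 mm) begins 54 mm behind the grasp point. The pads swing forward as they close: fully open they stand 13 mm farther back than shut.
Start: joints at [-1.251, 0.052, 1.401, -0, 1.689, -0.07], TCP at [0.2, -0.486, 0.405] pointing down, gripper open.
Joint ranges: [-2.9, 2.9], [-0.91, 2.17], [0.12, 2.37], [-1.06, 4.2], [0.26, 2.73], [-2.93, 2.93]. Speed limits (rad/s): [2.57, 2.57, 3.01, 3.14, 3.14, 3.14].

INTERFACE

Orientations are given as a rotation vector (axis times angle).
In Python, from station import * gives the robot as it stands.
- The arm moves only by the tool apply_moves, never from a script. Its argument "rows" is one flat list of numbers, 4 for each row, row after row: the shift along the tool's x, y, z in m, then the turn about the tool's z in degrees. A call has 1 to 10 rows; each row is the pose to reach, as a shift and turn from the pose measured when the call began, along the tool's axes at that moment; what a row does not reach only later rows make up. A row lasts 1/8 s, in which the tool goes at most 62.5 mm and 10.7 degrees, less where a joint would pass 70% of its speed; a pose out of reach is approached as far as the arm can. A call with a gripper value outside its range is refused whole. "grip" is the finger opening in m, from 0 to 0.0854, set as the call begins (left out, the last holds). The fingers move at their own pace and stop on an object; "grip_force" is the grip in N (left out, the last holds). Time passes only in rows, so rows that repeat a pose let the fingers close. It gives the time, the measured TCP pose, the force and the opening at its end, in the units of the state.
- read_state(): the state, without advancing time (a new reading comes with each control period).
- get_image(name): name is "scene" or "top" or "wrist"; returns the picture (384x512x3 uint8, blue, green, red); there is no depth.
- calibration(name): a dict with "fx", "fy", "cx", "cy" (pixels), "k1" (the pictures are not rectified: a ray, as slopes to the right and down, at radius r is drawn at 1 + k1 r^2 times it, then the intrinsics apply), "world_from_camera" (4x4, takes a point from camera to world coordinates); the wrist camera has in their place "tool_from_camera" (4x4, takes a point from camera to tool coordinates, whose origin is the TCP and whose axes are the flange's). Camera axes: x right, y up, looking along -z (the intrinsics and any distortion apply to the point x, -y, -z); pixel columns grow to the right and rows downward; lengths in m; the calibration is good to about 2 mm. A picture is of the moment at which its call begins: read the wrist's pose just before it. calibration takes no time and is no camera call.
- sign_off(): hands the job in, once; it reports no verdict.
The state is a dict: "time_s": time; "joint_pos": joint angles; "joint_velocities": joint speeds; "tau": joint torques, N m; "tool_pos": TCP position; "tool_rot": TCP orientation; "force": force on the tool from outside, world axes, zero at the start; "torque": the same for the moment, N m; "opening": finger opening in m.
Only numpy, scipy, OpenCV 4.12 (cv2) and the standard library are available. Lean on these libraries where they do the work, as an engineer would, in place of code of your own. Each camera call takes 0.05 s, during which the arm holds its last target.

## Working session

There is one attempt and no reset: what is moved stays moved. The work goes in short steps, Python scripts to look and compute and a tool call to move; the robot and the scene stay as the last step left them, time stands still between calls to the robot, and variables do not carry over. Pictures are saved under pics/ and viewed, and the job is handed in when it is done.

Besides the shell and the picture viewer there is one more tool, called in YAML: its name, and indented under it one key for each argument. apply_moves: Moves the arm, as the interface text tells. Its arguments: {"type":"object","properties":{"rows":{"type":"array","items":{"type":"number"}},"grip":{"type":"number"},"grip_force":{"type":"number"}},"required":["rows"]}

```bash
mkdir -p pics; ls; python3 - <<'E'
from station import *
import cv2
s=read_state(); print(s)
for n in("scene","top","wrist"):
    cv2.imwrite(f"pics/{n}0.png",get_image(n)); print(n,calibration(n))
E
```

```text
pics
{'time_s': 0.0, 'joint_pos': array([-1.25132874e+00,  5.28423028e-02,  1.40171612e+00,  3.48637322e-05,
        1.68860858e+00, -7.03009726e-02]), 'joint_velocities': array([-0.00230741, -0.00014444,  0.0003607 , -0.00040605, -0.00159182,
       -0.00145522]), 'tau': array([ 5.58549687e-05, -3.81663966e+01, -3.60190737e+01, -1.01437693e-04,
        6.16856996e-03, -1.89878006e-05]), 'tool_pos': array([ 0.19950218, -0.4855877 ,  0.40387366]), 'tool_rot': array([-3.08058453e+00, -6.08081784e-01,  2.53201532e-04]), 'force': array([-0.23553125, -0.47580202,  0.20966561]), 'torque': array([-0.0310051 ,  0.00449415,  0.00813122]), 'opening': 0.08523264424921737}
scene {'fx': 355.2998471247638, 'fy': 355.2998471247638, 'cx': 258.6882164861225, 'cy': 192.09268960907852, 'k1': -0.035966401006980335, 'world_from_camera': array([[ 0.88255391, -0.31027684,  0.35330847,  0.84612525],
       [ 0.4701518 ,  0.57034974, -0.67354173, -0.56919419],
       [ 0.00747501,  0.7605455 ,  0.64924161,  0.56085149],
       [ 0.        ,  0.        ,  0.        ,  1.        ]])}
top {'fx': 459.63564843652
[... 269 characters left out ...]
5e-04,
        -3.93327972e-02],
       [ 1.59302790e-03,  9.75184304e-02,  9.95232444e-01,
         1.13923496e+00],
       [ 0.00000000e+00,  0.00000000e+00,  0.00000000e+00,
         1.00000000e+00]])}
wrist {'fx': 330.430442834455, 'fy': 330.430442834455, 'cx': 254.57944316862262, 'cy': 197.2572964180494, 'k1': -0.08187139070265907, 'tool_from_camera': array([[-6.89053327e-04,  9.57916120e-01,  2.87047439e-01,
         7.30855618e-02],
       [ 9.99999659e-01,  5.29589489e-04,  6.33173334e-04,
         4.39243215e-04],
       [ 4.54509637e-04,  2.87047777e-01, -9.57916159e-01,
         3.10883204e-02],
       [ 0.00000000e+00,  0.00000000e+00,  0.00000000e+00,
         1.00000000e+00]])}
```

View pics/scene0.png

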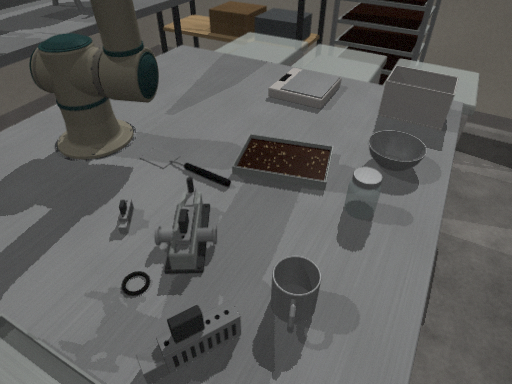

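View pics/top0.png

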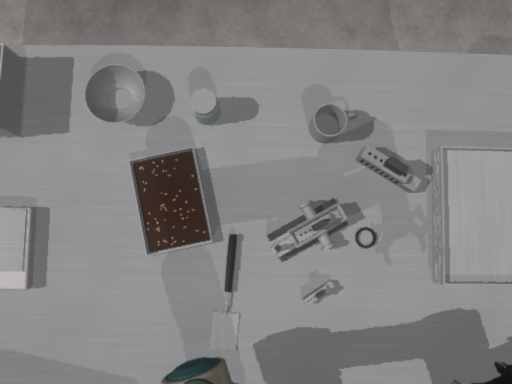

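View pics/wrist0.png

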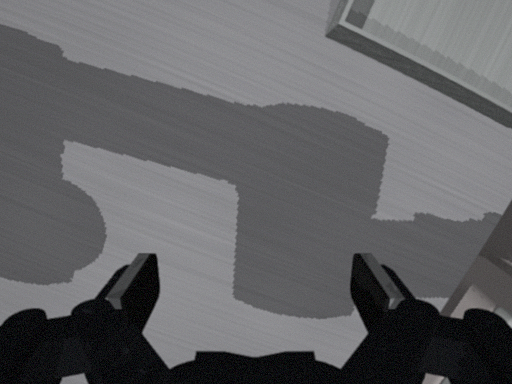

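The scene and top views show the housing at top (308,230) with the mid-sized cartridge in it. The larger look-alike is at (390,167) and the smaller at (318,292). The knob seems to be at the housing's left end, about (281,243). I'll enlarge to check.

```bash
cat > h.py <<'E'
import numpy as np, cv2
from station import *
from scipy.spatial.transform import Rotation as R
def ray(name,px,state=None):
    c=calibration(name); K=np.array([[c['fx'],0,c['cx']],[0,c['fy'],c['cy']],[0,0,1.]])
    u=cv2.undistortPoints(np.array([[px]],float),K,np.array([c['k1'],0,0,0.]))[0,0]
    d=np.array([u[0],-u[1],-1.])
    if name=='wrist':
        T=np.eye(4);T[:3,:3]=R.from_rotvec(state['tool_rot']).as_matrix();T[:3,3]=state['tool_pos'];T=T@c['tool_from_camera']
    else: T=c['world_from_camera']
    return T[:3,3],T[:3,:3]@d
def onz(name,px,z,state=None):
    o,d=ray(name,px,state); return o+d*(z-o[2])/d[2]
def proj(name,p,state=None):
    c=calibration(name)
    if name=='wrist':
        T=np.eye(4);T[:3,:3]=R.from_rotvec(state['tool_rot']).as_matrix();T[:3,3]=state['tool_pos'];T=T@c['tool_from_camera']
    else: T=c['world_from_camera']
    q=T[:3,:3].T@(np.array(p)-T[:3,3]); x,y=q[0]/-q[2],-q[1]/-q[2]; f=1+c['k1']*(x*x+y*y)
    return c['fx']*x*f+c['cx'],c['fy']*y*f+c['cy']
def crop(img,x0,y0,w,h,s,fn): cv2.imwrite(fn,cv2.resize(img[y0:y0+h,x0:x0+w],None,fx=s,fy=s,interpolation=cv2.INTER_CUBIC))
E
python3 - <<'E'
from h import *
crop(cv2.imread('pics/top0.png'),250,185,130,100,6,'pics/topz.png')
crop(cv2.imread('pics/scene0.png'),120,165,130,110,5,'pics/scz.png')
for p in((308,230),(281,243),(341,212)): print(onz('top',p,.05).round(3))
E
```

```text
[ 0.477 -0.182  0.05 ]
[ 0.445 -0.119  0.05 ]
[ 0.521 -0.261  0.05 ]
```

View pics/topz.png

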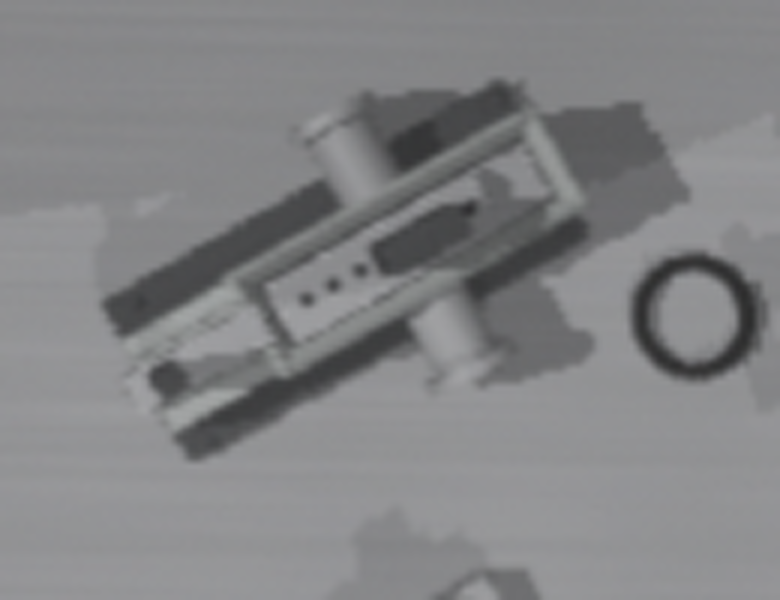

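View pics/scz.png

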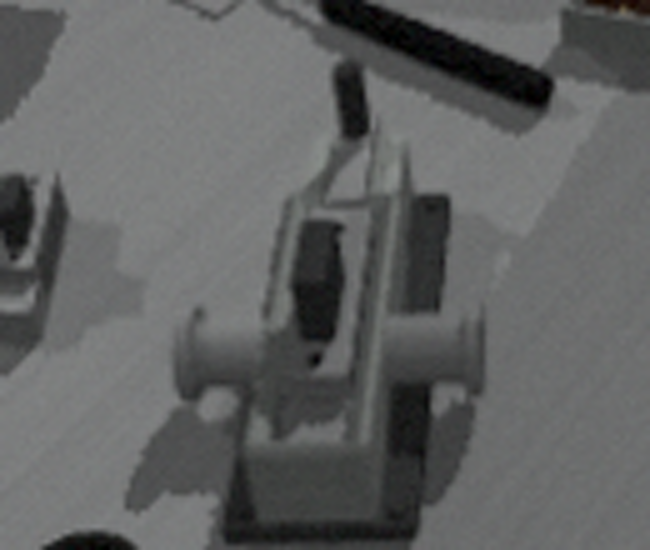

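```bash
cat >> h.py <<'E'
def psi(s):
    x=R.from_rotvec(s['tool_rot']).as_matrix()[:,0]; return np.degrees(np.arctan2(x[1],x[0]))
def rel(s,p):  # world point -> tool-axes shift from TCP
    return R.from_rotvec(s['tool_rot']).as_matrix().T@(np.array(p)-s['tool_pos'])
E
python3 - <<'E'
from h import *
s=read_state(); z=lambda x,y:(250+x/6,185+y/6)
q=[onz('top',z(*p),.054) for p in((530,118),(590,205),(283,372),(235,275))]
c=np.mean(q,0); d=(q[2]+q[3]-q[0]-q[1])/2
print(c,np.linalg.norm(d),np.degrees(np.arctan2(d[1],d[0])),psi(s),proj('scene',c))
print(rel(s,[c[0],c[1],.36]))
for t in((430,235),(168,380)):print(onz('top',z(*t),.088))
E
```

```text
[ 0.48785617 -0.20615658  0.054     ] 0.13538756595478513 119.0605841816344 22.334388158922966 (np.float64(183.07638816051474), np.float64(226.15784342527922))
[ 0.37289531 -0.14884877  0.04426817]
[ 0.48988491 -0.20851004  0.088     ]
[ 0.4331789  -0.10936015  0.088     ]
```

apply_moves:
  rows: [0.373, -0.149, 0.044, -96.7, 0.373, -0.149, 0.044, -96.7, 0.373, -0.149, 0.044, -96.7, 0.373, -0.149, 0.044, -96.7, 0.373, -0.149, 0.044, -96.7, 0.373, -0.149, 0.044, -96.7, 0.373, -0.149, 0.044, -96.7, 0.373, -0.149, 0.044, -96.7, 0.373, -0.149, 0.044, -96.7, 0.373, -0.149, 0.044, -96.7]
  grip: 0.05

```text
time_s: 1.4
tool_pos: [0.4879, -0.2059, 0.36]
tool_rot: [-1.595, -2.705, -0.001]
force: [0.2, 0.4, -0.3]
opening: 0.0501
```

apply_moves:
  rows: [0, 0, 0, 0, 0, 0, 0, 0]

```text
time_s: 1.65
tool_pos: [0.4878, -0.206, 0.3598]
tool_rot: [-1.598, -2.703, -0.001]
force: [-0.4, -1.0, 1.1]
opening: 0.0502
```

```bash
python3 - <<'E'
from h import *
import pickle
s=read_state(); im=get_image('wrist'); cv2.imwrite('pics/w1.png',im); pickle.dump(s,open('s1.pkl','wb'))
print(s['time_s'],s['tool_pos'],psi(s),s['joint_pos'],s['force'])
print([proj('wrist',(.488,-.206,zz),s) for zz in(.054,.088)])
crop(im,130,60,270,220,2.9,'pics/w1z.png')
E
```

```text
1.65 [ 0.48784914 -0.20597065  0.35982289] 118.81416167182687 [-4.69399116e-01  8.30152222e-02  1.45776844e+00  8.03683830e-04
  1.60249670e+00 -9.72276579e-01] [-0.42916485 -0.97375858  1.10992944]
[(np.float64(254.92023279748503), np.float64(187.37068411732997)), (np.float64(254.95278708823597), np.float64(198.8059338819708))]
```

View pics/w1.png

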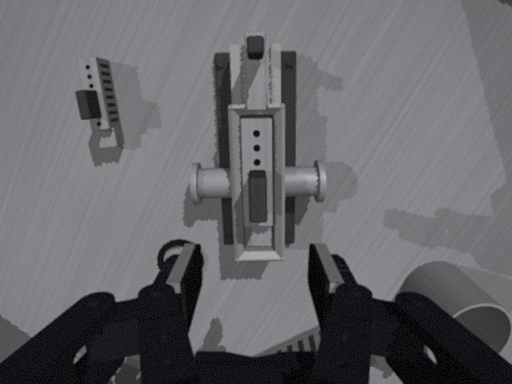

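View pics/w1z.png

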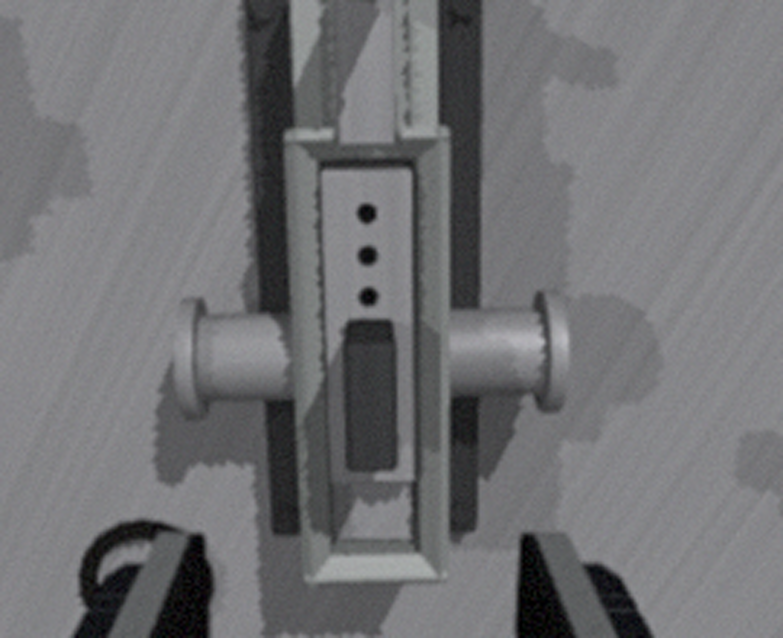

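```bash
python3 - <<'E'
from h import *
import pickle
s=pickle.load(open('s1.pkl','rb')); z=lambda x,y:(130+x/2.9,60+y/2.9)
rel2=lambda P:(rel(s,P)*1000).round(1)
def rep(n,pts,h):
    q=[onz('wrist',z(*p),h,s) for p in pts]; c=np.mean(q,0)
    f=(q[0]+q[1]-q[2]-q[3])/2; w=(q[1]+q[2]-q[0]-q[3])/2
    print(n,c.round(4),'len',np.linalg.norm(f).round(4),'wid',np.linalg.norm(w).round(4),'ang',np.degrees(np.arctan2(f[1],f[0])).round(2),'rel',rel2(c),proj('top',c))
rep('rim',[(285,129),(449,127),(446,580),(306,580)],.054)
rep('pocket mouth inner',[(321,163),(411,163),(414,541),(330,541)],.054-.006)
rep('cart top tall',[(321,168),(411,168),(414,480),(328,480)],.054)
rep('tab',[(346,343),(396,343),(396,471),(346,471)],.088)
print(s['tool_pos'])
E
```

```text
rim [ 0.4905 -0.2046  0.054 ] len 0.1388 wid 0.0451 ang 120.06 rel [ -0.6   3.1 305.8] (np.float64(317.6884157309107), np.float64(224.24950515909077))
pocket mouth inner [ 0.4896 -0.2045  0.048 ] len 0.1181 wid 0.0264 ang 119.79 rel [-1.000e-01  2.300e+00  3.118e+02] (np.float64(317.2775756049037), np.float64(224.68281699908687))
cart top tall [ 0.484  -0.1949  0.054 ] len 0.0936 wid 0.0258 ang 119.79 rel [ 11.    2.1 305.8] (np.float64(313.5756262382481), np.float64(226.90865808137588))
tab [ 0.4908 -0.2063  0.088 ] len 0.0352 wid 0.0132 ang 118.94 rel [ -2.2   2.5 271.8] (np.float64(320.7007350383035), np.float64(223.76848588314235))
[ 0.48784914 -0.20597065  0.35982289]
```

apply_moves:
  rows: [-0.001, 0.0024, 0, 10, -0.001, 0.0024, 0, 20, -0.001, 0.0024, 0, 30, -0.001, 0.0024, 0, 40, -0.001, 0.0024, 0, 50, -0.001, 0.0024, 0, 60, -0.001, 0.0024, 0, 70, -0.001, 0.0024, 0, 80, -0.001, 0.0024, 0, 90, -0.001, 0.0024, 0, 90]
  grip: 0.04

```text
time_s: 2.95
tool_pos: [0.4904, -0.2058, 0.3599]
tool_rot: [-3.041, -0.783, 0.001]
force: [-0.0, 0.8, 0.4]
opening: 0.04
```

apply_moves:
  rows: [0, 0, 0, 10, 0, 0, 0, 20, 0, 0, 0, 30, 0, 0, 0, 40, 0, 0, 0, 50, 0, 0, 0, 60, 0, 0, 0, 70, 0, 0, 0, 80, 0, 0, 0, 89, 0, 0, 0, 89]

```text
time_s: 4.2
tool_pos: [0.4904, -0.2058, 0.3599]
tool_rot: [-2.721, 1.568, 0.002]
force: [0.2, 0.7, -0.0]
opening: 0.0399
```

apply_moves:
  rows: [0, 0, 0, 0, 0, 0, 0, 0]

```text
time_s: 4.45
tool_pos: [0.4904, -0.2058, 0.3599]
tool_rot: [-2.723, 1.565, 0.002]
force: [-0.1, 0.9, 0.2]
opening: 0.0401
```

```bash
python3 - <<'E'
from h import *
import pickle
s=read_state(); im=get_image('wrist'); cv2.imwrite('pics/w2.png',im); pickle.dump(s,open('s2.pkl','wb'))
print(s['time_s'],s['tool_pos'],psi(s),s['joint_pos'],s['force'])
crop(im,130,60,270,220,2.9,'pics/w2z.png')
E
```

```text
4.45 [ 0.49036868 -0.2057991   0.35994199] -59.752433689225235 [-4.66966996e-01  8.92204978e-02  1.45094720e+00  8.27489503e-04
  1.60289822e+00  2.14673189e+00] [-0.08991685  0.88959351  0.24771131]
```

View pics/w2z.png

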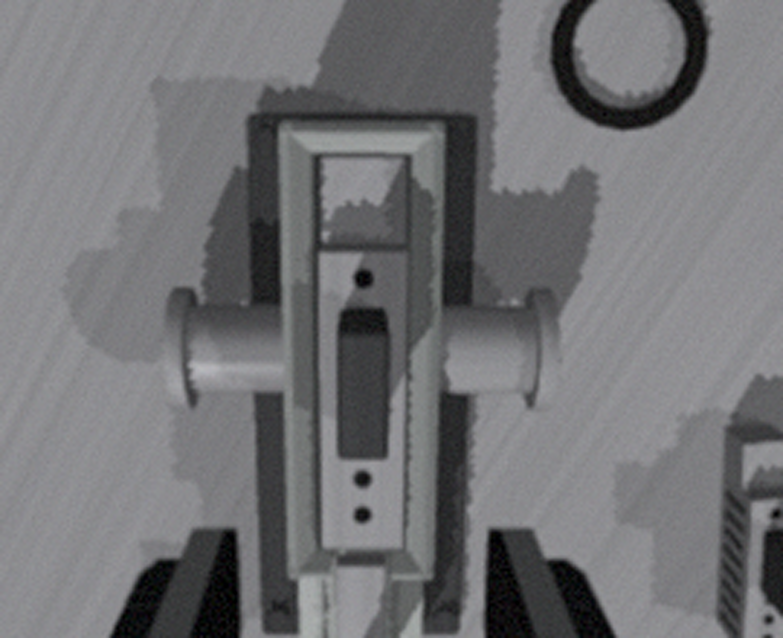

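```bash
python3 - <<'E'
from h import *
import pickle
s=pickle.load(open('s2.pkl','rb')); z=lambda x,y:(130+x/2.9,60+y/2.9)
rel2=lambda P:(rel(s,P)*1000).round(1)
def rep(n,pts,h):
    q=[onz('wrist',z(*p),h,s) for p in pts]; c=np.mean(q,0)
    f=(q[0]+q[1]-q[2]-q[3])/2; w=(q[1]+q[2]-q[0]-q[3])/2
    print(n,c.round(4),'len',np.linalg.norm(f).round(4),'wid',np.linalg.norm(w).round(4),'ang',np.degrees(np.arctan2(f[1],f[0])).round(2),'rel',rel2(c))
rep('rim',[(281,122),(444,123),(433,578),(289,578)],.054)
rep('cart top tall',[(320,250),(407,249),(402,550),(320,549)],.054)
rep('tab',[(338,331),(388,331),(387,458),(338,458)],.088)
E
```

```text
rim [ 0.4905 -0.2063  0.054 ] len 0.1398 wid 0.0456 ang -59.97 rel [1.000e+00 1.000e-01 3.059e+02]
cart top tall [ 0.484  -0.1954  0.054 ] len 0.0944 wid 0.0254 ang -60.23 rel [-1.17e+01  3.00e-01  3.06e+02]
tab [ 0.4907 -0.2072  0.088 ] len 0.0348 wid 0.013 ang -59.98 rel [  1.9   0.4 271.9]
```

apply_moves:
  rows: [0.001, 0.0002, 0.02, 0.25, 0.001, 0.0002, 0.05, 0.25, 0.001, 0.0002, 0.08, 0.25, 0.001, 0.0002, 0.1, 0.25, 0.001, 0.0002, 0.115, 0.25, 0.001, 0.0002, 0.122, 0.25, 0.001, 0.0002, 0.127, 0.25, 0.001, 0.0002, 0.127, 0.25]

```text
time_s: 5.5
tool_pos: [0.4907, -0.2066, 0.2332]
tool_rot: [-2.72, 1.571, 0.002]
force: [-0.9, -0.2, -0.3]
opening: 0.0402
```

apply_moves:
  rows: [0, 0, 0, 0, 0, 0, 0, 0, 0, 0, 0, 0, 0, 0, 0, 0, 0, 0, 0, 0, 0, 0, 0, 0]
  grip: 0.0
  grip_force: 60

```text
time_s: 6.25
tool_pos: [0.4909, -0.2067, 0.234]
tool_rot: [-2.72, 1.571, -0.0]
force: [-1.5, -0.2, 6.9]
opening: 0.013
```

apply_moves:
  rows: [0, 0, -0.005, 0, 0, 0, -0.015, 0, 0, 0, -0.03, 0, 0, 0, -0.05, 0, 0, 0, -0.07, 0, 0, 0, -0.09, 0, 0, 0, -0.11, 0, 0, 0, -0.12, 0, 0, 0, -0.12, 0]

```text
time_s: 7.38
tool_pos: [0.4908, -0.2068, 0.3549]
tool_rot: [-2.72, 1.571, -0.003]
force: [-0.5, -0.5, -3.5]
opening: 0.013
```

```bash
python3 - <<'E'
from h import *
s=read_state(); im=get_image('wrist'); cv2.imwrite('pics/w3.png',im)
print(s['time_s'],s['tool_pos'],psi(s),s['opening'],s['force'])
E
```

```text
7.375 [ 0.49081368 -0.20683506  0.3548513 ] -60.029057783572256 0.013005626503822419 [-0.52946241 -0.52988182 -3.45931972]
```

View pics/w3.png

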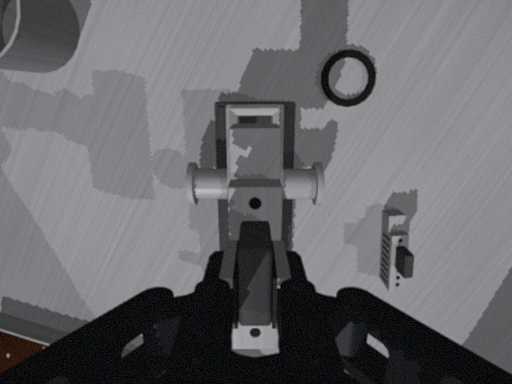

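apply_moves:
  rows: [0, 0, 0, -10, 0, 0, 0, -20, 0, 0, 0, -30, 0, 0, 0, -40, 0, 0, 0, -50, 0, 0, 0, -60, 0, 0, 0, -70, 0, 0, 0, -80, 0, 0, 0, -90, 0, 0, 0, -90]

```text
time_s: 8.68
tool_pos: [0.4906, -0.2067, 0.3527]
tool_rot: [-3.034, -0.809, 0.001]
force: [-0.1, -0.5, -2.7]
opening: 0.0131
```

apply_moves:
  rows: [0, 0, 0, -10, 0, 0, 0, -20, 0, 0, 0, -30, 0, 0, 0, -40, 0, 0, 0, -50, 0, 0, 0, -60, 0, 0, 0, -70, 0, 0, 0, -80, 0, 0, 0, -90, 0, 0, 0, -90]

```text
time_s: 9.93
tool_pos: [0.4906, -0.2067, 0.3521]
tool_rot: [-1.578, -2.713, -0.001]
force: [-0.4, 0.6, -3.1]
opening: 0.0127
```

apply_moves:
  rows: [0, 0, 0, 0, 0, 0, 0, 0]

```text
time_s: 10.18
tool_pos: [0.4905, -0.2067, 0.3519]
tool_rot: [-1.582, -2.71, -0.001]
force: [-0.6, 0.4, -3.8]
opening: 0.0133
```

```bash
python3 - <<'E'
from h import *
import pickle
s=read_state(); im=get_image('wrist'); cv2.imwrite('pics/w4.png',im); pickle.dump(s,open('s4.pkl','wb'))
print(s['time_s'],s['tool_pos'],psi(s),s['opening'],s['force'])
M=R.from_rotvec(s['tool_rot']).as_matrix()
for t in((60,13,194),(60,-13,194),(34,13,180),(34,-13,180),(18,7,146),(18,-7,146)): print(t,proj('wrist',s['tool_pos']+M@(np.array(t)/1000),s))
crop(im,150,60,210,260,2.3,'pics/w4z.png')
u=np.array([.4905,-.2055]); print(rel(s,[.4905,-.2055,.234]))
E
```

```text
10.175 [ 0.49054075 -0.20669512  0.3518754 ] 119.45046870365769 0.013284985987680912 [-0.5722551   0.39657595 -3.82054112]
(60, 13, 194) (np.float64(281.4671662560142), np.float64(126.01320313603311))
(60, -13, 194) (np.float64(227.90776484859683), np.float64(126.05004095818344))
(34, 13, 180) (np.float64(282.65258758208034), np.float64(185.09434145764106))
(34, -13, 180) (np.float64(226.81051299437297), np.float64(185.13189377113744))
(18, 7, 146) (np.float64(273.1496968177106), np.float64(248.15740637452234))
(18, -7, 146) (np.float64(236.44409409679807), np.float64(248.18156534855532))
[0.00068368 0.00069825 0.11787742]
```

View pics/w4z.png

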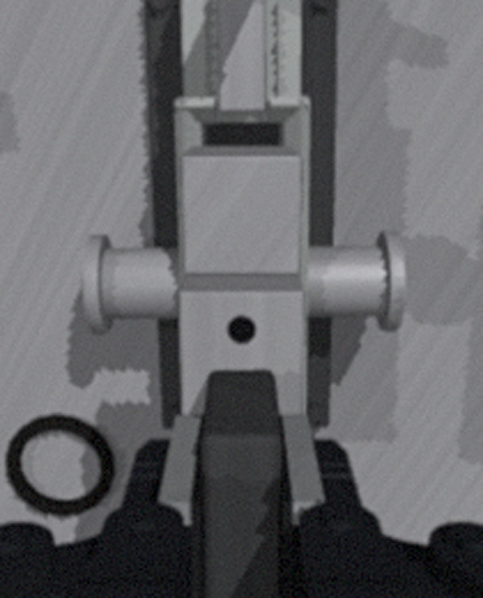

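apply_moves:
  rows: [0.0013, 0.0007, 0.01, -0.55, 0.0013, 0.0007, 0.03, -0.55, 0.0013, 0.0007, 0.05, -0.55, 0.0013, 0.0007, 0.062, -0.55, 0.0013, 0.0007, 0.068, -0.55, 0.0013, 0.0007, 0.068, -0.55, 0.0013, 0.0007, 0.068, -0.55]

```text
time_s: 11.1
tool_pos: [0.4906, -0.2052, 0.2848]
tool_rot: [-1.569, -2.72, -0.001]
force: [0.7, -0.4, -4.1]
opening: 0.013
```

```bash
python3 - <<'E'
from h import *
import pickle
s=read_state(); im=get_image('wrist'); cv2.imwrite('pics/w5.png',im)
im2=get_image('scene')
print(s['time_s'],s['tool_pos'],psi(s),s['opening'],s['force'],rel(s,[.4905,-.2055,.234]))
crop(im,150,60,210,260,2.3,'pics/w5z.png');crop(im2,120,120,130,150,4,'pics/s5z.png')
E
```

```text
11.1 [ 0.49055315 -0.20515898  0.28478252] 120.03950808570008 0.01301399215151562 [ 0.69647852 -0.44369015 -4.0818399 ] [-0.00036375 -0.00020267  0.05078199]
```

View pics/w5z.png

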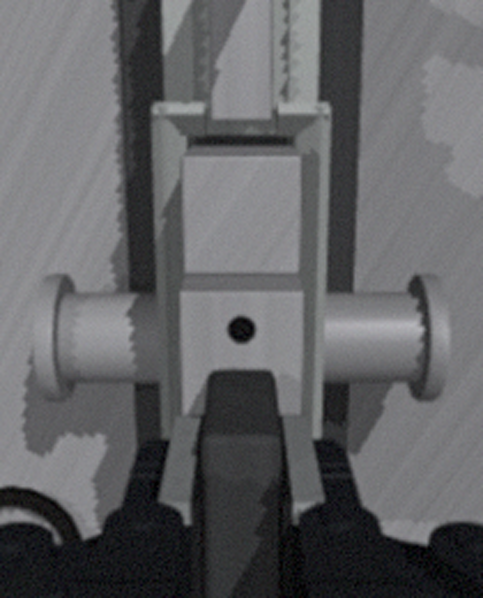

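View pics/s5z.png

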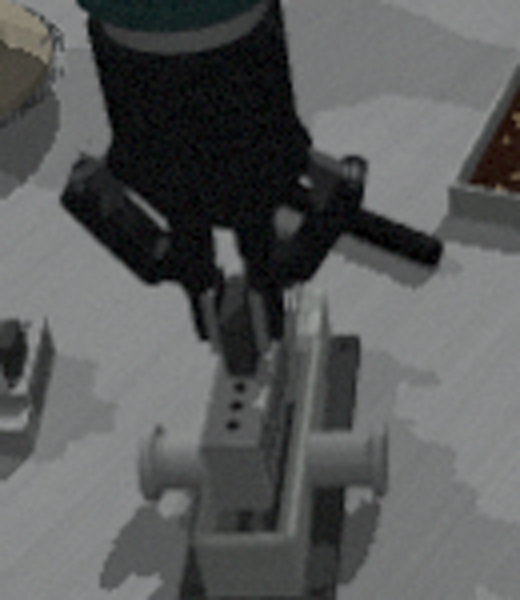

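Held cartridge (ledge 183–298, centre 241) is centred between the rim sides (152–331), so I'm lowering it.

apply_moves:
  rows: [0, 0, 0.005, 0, 0, 0, 0.01, 0, 0, 0, 0.015, 0, 0, 0, 0.02, 0, 0, 0, 0.02, 0]

```text
time_s: 11.82
tool_pos: [0.4904, -0.205, 0.264]
tool_rot: [-1.568, -2.719, -0.001]
force: [1.0, -0.5, -3.3]
opening: 0.0129
```

Moving freely, 14 mm into the mouth with no contact.

apply_moves:
  rows: [0, 0, 0.006, 0, 0, 0, 0.012, 0, 0, 0, 0.018, 0, 0, 0, 0.023, 0, 0, 0, 0.027, 0, 0, 0, 0.029, 0, 0, 0, 0.03, 0]

```text
time_s: 12.7
tool_pos: [0.4903, -0.205, 0.2341]
tool_rot: [-1.568, -2.719, -0.001]
force: [-2.2, 1.8, 0.8]
opening: 0.0132
```

apply_moves:
  rows: [0, 0, 0.001, 0, 0, 0, 0.0015, 0, 0, 0, 0.0015, 0]

```text
time_s: 13.08
tool_pos: [0.4904, -0.2048, 0.234]
tool_rot: [-1.568, -2.719, -0.001]
force: [-4.7, 2.1, 6.4]
opening: 0.0128
```

apply_moves:
  rows: [0, 0, 0, 0, 0, 0, 0, 0, 0, 0, 0, 0, 0, 0, 0, 0]
  grip: 0.04

```text
time_s: 13.58
tool_pos: [0.4904, -0.2049, 0.2339]
tool_rot: [-1.569, -2.719, -0.001]
force: [0.8, 0.4, -0.1]
opening: 0.0404
```

apply_moves:
  rows: [0, 0, -0.01, 0, 0, 0, -0.03, 0, 0, 0, -0.06, 0, 0, 0, -0.09, 0, 0, 0, -0.12, 0, 0, 0, -0.125, 0, 0, 0, -0.125, 0, 0, 0, -0.125, 0]

```text
time_s: 14.58
tool_pos: [0.4905, -0.2051, 0.3573]
tool_rot: [-1.567, -2.717, -0.001]
force: [-0.3, 0.2, -0.4]
opening: 0.04
```

```bash
python3 - <<'E'
from h import *
import pickle
s=read_state(); im=get_image('wrist'); cv2.imwrite('pics/w6.png',im); pickle.dump(s,open('s6.pkl','wb'))
im2=get_image('scene')
print(s['time_s'],s['tool_pos'],psi(s),s['opening'],s['force'],rel(s,[.4905,-.2055,.234]))
crop(im,130,20,270,250,2.4,'pics/w6z.png');crop(im2,120,120,130,150,4,'pics/s6z.png')
E
```

```text
14.575 [ 0.49049271 -0.20508748  0.35729132] 120.04356482360393 0.039958391137856875 [-0.26903048  0.24167178 -0.38059511] [-9.37628655e-04  4.36602490e-05  1.23288433e-01]
```

View pics/w6z.png

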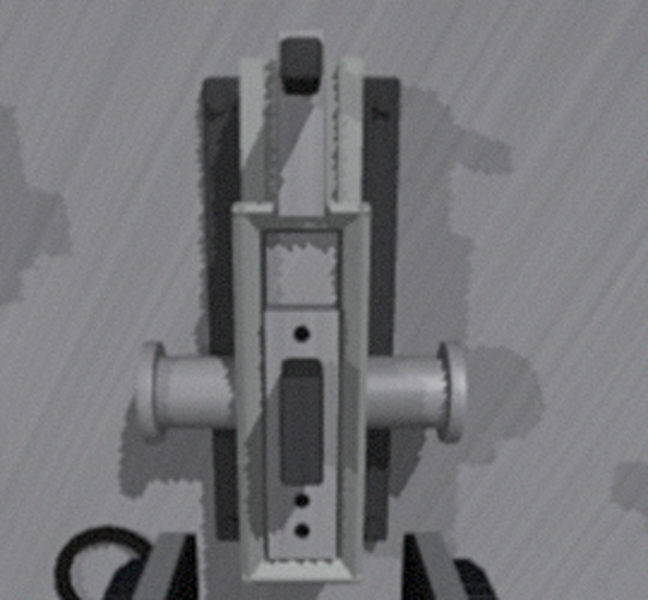

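View pics/s6z.png

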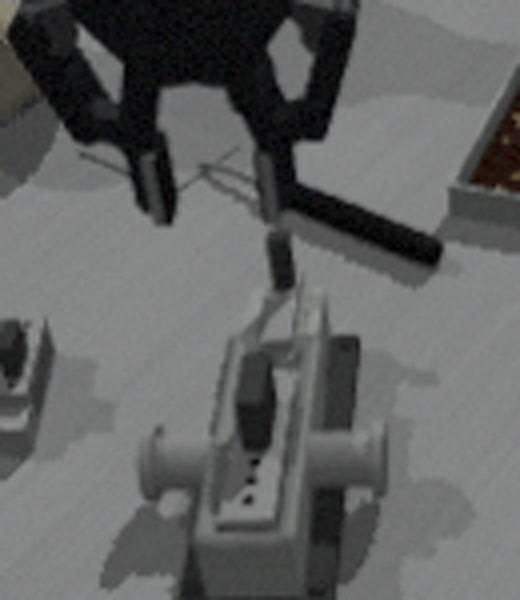

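The cartridge is reversed and flush, with its ledge (272–335, 245–305) at the bolt's end. The knob is at (302,65) in the crop. Next I'll grip the knob and slide it.

apply_moves:
  rows: [0.04, 0, 0, 0, 0.08, 0, 0, 0, 0.112, 0, 0.01, 0, 0.112, 0, 0.03, 0, 0.112, 0, 0.06, 0, 0.112, 0, 0.09, 0, 0.112, 0, 0.11, 0, 0.112, 0, 0.12, 0, 0.112, 0, 0.122, 0, 0.112, 0, 0.122, 0]

```text
time_s: 15.92
tool_pos: [0.4343, -0.1079, 0.2367]
tool_rot: [-1.568, -2.718, -0.001]
force: [0.2, 0.3, -0.1]
opening: 0.0401
```

apply_moves:
  rows: [0, 0, 0, 0, 0, 0, 0, 0, 0, 0, 0, 0, 0, 0, 0, 0, 0, 0, 0, 0]
  grip: 0.0
  grip_force: 25

```text
time_s: 16.55
tool_pos: [0.4344, -0.1081, 0.2375]
tool_rot: [-1.569, -2.719, -0.001]
force: [-3.3, -1.3, 6.7]
opening: 0.0113
```

apply_moves:
  rows: [-0.004, 0, 0, 0, -0.009, 0, 0, 0, -0.014, 0, 0, 0, -0.019, 0, 0, 0, -0.023, 0, 0, 0, -0.026, 0, 0, 0, -0.028, 0, 0, 0, -0.029, 0, 0, 0]

```text
time_s: 17.55
tool_pos: [0.4483, -0.1317, 0.2375]
tool_rot: [-1.564, -2.713, -0.006]
force: [-14.7, 16.6, 17.0]
opening: 0.0113
```

apply_moves:
  rows: [-0.001, 0, 0, 0, -0.0015, 0, 0, 0, -0.0015, 0, 0, 0]

```text
time_s: 17.92
tool_pos: [0.4487, -0.1322, 0.2376]
tool_rot: [-1.561, -2.71, -0.008]
force: [-9.7, 8.7, 10.9]
opening: 0.0114
```

```bash
python3 - <<'E'
from h import *
s=read_state()
print(s['time_s'],s['tool_pos'],s['opening'],s['force'],rel(s,[.4344,-.1081,.2375]))
E
```

```text
17.925 [ 0.44866628 -0.13215256  0.23757996] 0.011438813312567327 [-9.71198291  8.71463473 10.94248032] [ 0.0279598  -0.00027056  0.00048477]
```

The tool travelled 28.0 mm against a stop. Releasing, retreating and looking.

apply_moves:
  rows: [0, 0, 0, 0, 0, 0, 0, 0, 0, 0, 0, 0, 0, 0, 0, 0]
  grip: 0.04

```text
time_s: 18.42
tool_pos: [0.4487, -0.1322, 0.2375]
tool_rot: [-1.561, -2.71, -0.008]
force: [0.3, 0.0, 0.4]
opening: 0.0396
```

apply_moves:
  rows: [0, 0, -0.01, 0, 0, 0, -0.03, 0, 0, 0, -0.06, 0, 0, 0, -0.09, 0, 0, 0, -0.12, 0, -0.08, 0, -0.12, 0, -0.08, 0, -0.12, 0, -0.08, 0, -0.12, 0, -0.08, 0, -0.12, 0]

```text
time_s: 19.55
tool_pos: [0.4897, -0.2022, 0.3566]
tool_rot: [-1.561, -2.711, -0.008]
force: [0.4, -0.2, 0.0]
opening: 0.0403
```

```bash
python3 - <<'E'
from h import *
s=read_state(); im=get_image('wrist'); im2=get_image('scene'); cv2.imwrite('pics/w7.png',im)
print(s['time_s'],s['tool_pos'],psi(s),s['force'])
p=np.array([.4905,-.2055]);u=np.array([-.5,.866])
for d in(.085,.079,.091): print(d,proj('wrist',[*(p+d*u),.088],s))
for d in(.118,.07,.06): print(d,proj('wrist',[*(p+d*u),.054 if d==.07 else .044],s))
print(proj('scene',[*(p+.085*u),.088]))
crop(im,130,20,270,250,2.4,'pics/w7z.png');crop(im2,120,120,130,150,4,'pics/s7z.png')
E
```

```text
19.55 [ 0.48970638 -0.20215769  0.35658564] 120.13038702826358 [ 0.39722979 -0.18636582  0.03531334]
0.085 (np.float64(254.4444199383601), np.float64(91.49795303475337))
0.079 (np.float64(254.4313386792989), np.float64(100.38322211904268))
0.091 (np.float64(254.45766957653552), np.float64(82.52441629015752))
0.118 (np.float64(254.66245573338801), np.float64(51.207983054327684))
0.07 (np.float64(254.53575126120708), np.float64(112.38624266649254))
0.06 (np.float64(254.5474256564262), np.float64(124.27322688261022))
(np.float64(187.32020359746542), np.float64(185.72544596897103))
```

View pics/w7z.png

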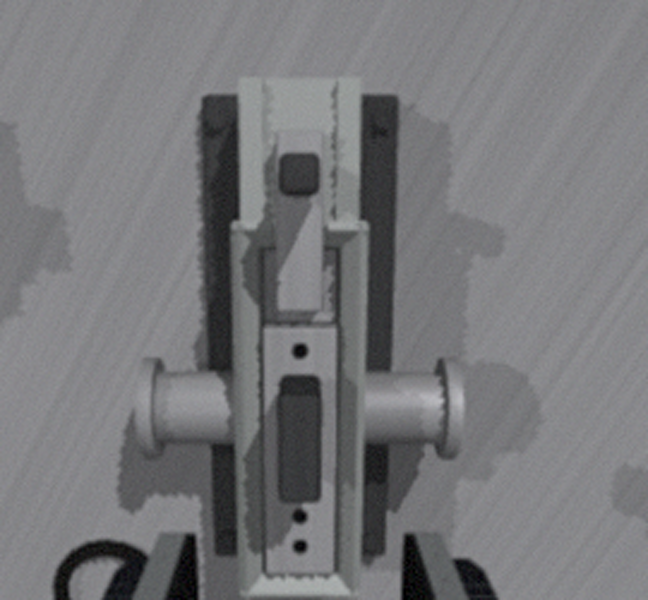

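View pics/s7z.png

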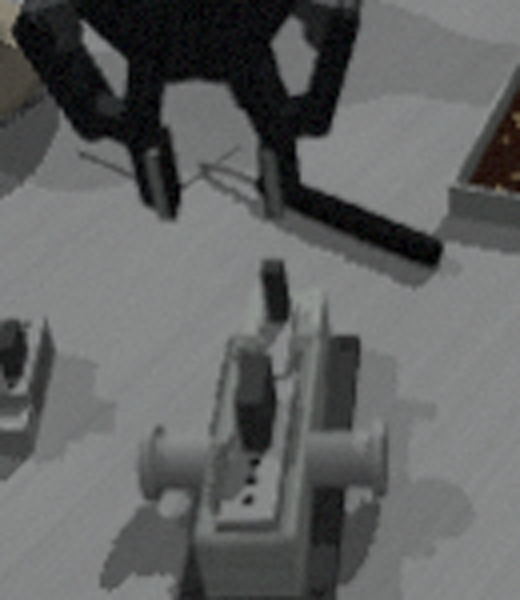

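```bash
python3 - <<'E'
from h import *
z=lambda x,y:(130+x/2.4,20+y/2.4)
s=read_state(); p=np.array([.4905,-.2055]);u=np.array([-.5,.866])
f=lambda q,h:round(float((onz('wrist',z(*q),h,s)[:2]-p)@u),4)
print('knob',f((299,174),.088),'rim end',f((299,222),.054),'tall end',f((299,326),.054),'tab',f((300,448),.088))
print(sign_off())
E
```

```text
knob 0.0844 rim end 0.0699 tall end 0.0349 tab 0.0014
the job is handed in; nothing more can be done
None
```

The job is done and handed in at about 19.6 s: the cartridge is turned end for end and home in the pocket, and the bolt is pushed in over the ledge. I lifted the cartridge by its tab, turned it 180°, and lowered it until it touched the floor. Then I gripped the knob, slid the bolt to its stop, and backed the gripper off clear.

Last checks, measured along the housing from the pocket's centre:

| Check | Measured | Expected |
|---|---|---|
| Knob | 84.4 mm | 85 mm closed |
| Cartridge's tall end | 34.9 mm | 34 mm, ±2 mm play |
| Tab centre | 1.4 mm | 0, ±2 mm play |

- **Bolt stop:** the tool travelled 28.0 mm, then met over 20 N, against about 1.5 N of bolt friction. The fingers may have slipped about 0.5 mm on the knob. I took the resistance as the stop and did not push again from behind.
- **Cartridge depth:** the tool reached 0.234 m on putting it back, the same height as when I gripped it, and the pictures show the cartridge's top level with the rim.
- **Other items:** I did not touch the gasket, jar, cup or look-alike cartridges. I did not take a final top view to check them.

No check failed.

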